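Park the gift case under the wire shelf

TASK

In the packing room, first take the crumpled ball of packing paper out of the lane under the wire shelf and drop it into the metal bucket. Then set the wooden gift case down flat in the mouth of the lane, lengthwise, and slide it in under the shelf until you feel it meet the stiff orange stop pad, nudging the pad back by about 1 cm but not shoving it right back. Leave the case lying flat in the lane, and do not knock over or push away the wine bottle, the paper cup or the carton on the shelf.

Things in the scene. Friction and masses are not known exactly. Their poses are not given: they have to be found in the camera images.
- case: wooden gift case, a closed box 140 long (its x) x 60 wide (its y) x 55 mm high, 0.25 to 0.5 kg, loose on the table at the robot's right, nearer to it or farther from it than the bucket, within 0.5 rad of pointing straight ahead; origin at the centre of its underside, z up
- bay: fixed bay: chrome wire shelf, solid to the touch, on four posts over a lane on the bare table. Origin at table height on the lane's centre line, below the shelf's front edge; x points into the bay (towards the robot's left, within 0.2 rad), z up. Shelf: x 0 to 260, y -140 to 140 mm, underside 135, top 153 mm up. Front posts 18 mm thick, 175 mm tall, at x 12, y +-131 mm
- lane_mouth (a point): start of the lane, on its centre line at table height, 40 mm before the shelf's edge; axes as the bay's. Two wooden rails, 15 mm high, 12 mm wide, 74 mm apart inside, run from here 240 mm into the bay; flares widen the mouth over the 30 mm in front
- pad (a joint): travel in m of the orange stop pad (64 wide, 47 mm high, across the lane): 0 at rest, grows deeper into the bay, 0.03 right back. No spring: it slides stiffly (about 8 N) and stays where left; about 0.010 is wanted. Its face at rest is 148 to 183 mm behind the shelf's front edge, set differently each time and not reported: find it by touch
- wad: the crumpled ball of packing paper (see wad_center); origin on its underside as it first lies
- wad_center (a point): centre of the crumpled ball of packing paper, rigid, about 44 to 55 mm across and 52 mm high, 25 g, lying in the lane under the shelf's front edge (centre 26 mm above the table)
- bucket: fixed round metal waste bucket on the table at the robot's right, beside the case; origin at the centre of its underside, rim 110 mm high, 152 mm across at the rim, 120 mm at the foot, wall 3 mm
- bottle: bystander: dark wine bottle, 74 mm across, 290 mm high, standing beyond the bucket and the case; origin under its centre
- cup: bystander: white paper cup, 84 mm across, 120 mm high, standing beyond the lane's mouth; origin under its centre
- carton: bystander: small cardboard carton 90 x 80 x 75 mm, loose on top of the shelf near its inner end; origin under its centre
Not all that is in view belongs to the job. Leave any green look-alike of the bucket alone.

How it is judged:
By the outcome, as a careful person would: the job done as asked, in the order asked, and still so for the second after the job is handed in, with the robot touching nothing.
It also fails if it takes over 67 s, if anything falls off the work surface, if the arm or the gripper's body presses on something with over 40 N, if the wrist force passes 120 N, or if a joint passes its speed limit or range.

ROBOT

A 7-joint arm with a two-finger parallel gripper is mounted at the origin on the work surface. World frame = base frame: x ahead of the robot, y to its left, z up, the work surface at z = 0. Lengths are in m, angles in rad, forces in N, time in s.
With the tool pointing down it reaches from about 0.425 to 0.8 m from the base axis. Payload 8.3 kg.
Tool frame: the origin (TCP) lies at the very end of the fingers, on their centre line; the grasp point (between the pads) lies 19 mm behind it; z points along the fingers, y is the line along which they close (so a half turn about z gives the same grasp; the last joint's range is limited). The gripper opens to 85 mm and grips with 20 to 120 N. Pads are 22 mm wide; open, the fingers measure 114 mm over their backs; the gripper's body (76 mm by 85 mm) begins 54 mm behind the grasp point. The pads swing forward as they close: fully open they stand 13 mm farther back than shut.
Start: joints at [1.211, 0.383, 0.016, 1.37, -0.006, 1.388, -0.046], TCP at [0.183, -0.598, 0.231] pointing down, gripper open.
Joint ranges: [-2.95, 2.95], [-0.25, 2.06], [-1.52, 1.56], [0.18, 2.33], [-1.44, 4.58], [0.02, 2.06], [-3.01, 3.01]. Speed limits (rad/s): [2.39, 2.39, 3.01, 3.01, 3.14, 3.14, 3.14].

INTERFACE

Orientations are given as a unit quaternion [x, y, z, w].
In Python, from bench import manip, read_camera, workorder gives the robot as it stands.
- The arm moves only by the tool send_rows, never from a script. Its argument "rows" is one flat list of numbers, 7 for each row, row after row: the shift along the world's x, y, z in m, then the turn, a rotation vector about the world's x, y, z in degrees, then the opening, from 0 (shut) to 1 (fully open). A call has exactly 5 rows; each row is the pose to reach, as a shift and turn from the pose commanded when the call began; what a row does not reach only later rows make up. A row lasts 1/12 s, in which the tool goes at most 41.7 mm and 7.16 degrees, less where a joint would pass 70% of its speed; a pose out of reach is approached as far as the arm can. A call with a gripper value outside its range is refused whole. The fingers move at their own pace and stop on an object; "force" is the grip in N (left out, the last holds). Time passes only in rows, so rows that repeat a pose let the fingers close, or fill a call up. It gives the time, the measured TCP pose, the force, the opening and the grip force at its end, in the units of the state.
- manip.get_obs(): the state, without advancing time (a new reading comes with each control period).
- read_camera(name): name is "side" or "top" or "wrist"; returns a dict with "color" (400x640x3 uint8, red, green, blue), "camera_matrix" (3x3 intrinsics, pixels), "view" (4x4, takes a point from world to camera coordinates); the wrist camera has in their place "T_tool_cam" (4x4, takes a point from camera to tool coordinates, whose origin is the TCP and whose axes are the flange's). Camera axes: x right, y down, z forward; pixel columns grow to the right and rows downward; lengths in m; the calibration is good to about 2 mm. A picture is of the moment at which its call begins: read the wrist's pose just before it. There is no depth.
- workorder.job_done(): hands the job in; it is judged then, once.
The state is a dict: "t": time; "joints": joint angles; "joint_velocities": joint speeds; "effort": joint torques, N m; "tool_pos": TCP position; "eef_rot": TCP orientation; "wrist_force": force on the tool from outside, world axes, zero at the start; "wrist_torque": the same for the moment, N m; "gripper_width": finger opening in m; "grasp_force": force on a finger pad.
Only numpy, scipy, OpenCV 4.12 (cv2) and the standard library are available. Lean on these libraries where they do the work, as an engineer would, in place of code of your own. Each camera call takes 0.05 s, during which the arm holds its last target. There are 200 camera calls.

## Working session

There is one attempt and no reset: what is moved stays moved. The work goes in short steps, Python scripts to look and compute and a tool call to move; the robot and the scene stay as the last step left them, time stands still between calls to the robot, and variables do not carry over. Pictures are saved under pics/ and viewed, at most 10 in all, crops included, and the job is handed in when it is done.

Besides the shell and the picture viewer there is one more tool, called after "Call:" in YAML: its name, and indented under it one key for each argument. send_rows: Moves the arm, as the interface text tells. Its arguments: {"type":"object","properties":{"rows":{"type":"array","items":{"type":"number"}},"force":{"type":"number"}},"required":["rows"]}

```bash
mkdir -p pics
cat > h.py <<'E'
import numpy as np, cv2, pickle
from scipy.spatial.transform import Rotation as R
from bench import manip, read_camera, workorder
def snap(n,f):
    o=manip.get_obs(); c=read_camera(n); cv2.imwrite(f'pics/{f}.png',c['color'][:,:,::-1])
    c['obs']=o; pickle.dump(c,open(f'pics/{f}.pkl','wb')); return c
def load(f): return pickle.load(open(f'pics/{f}.pkl','rb'))
def camT(c):
    if 'view' in c: return np.linalg.inv(np.array(c['view']))
    o=c['obs']; T=np.eye(4); T[:3,:3]=R.from_quat(o['eef_rot']).as_matrix(); T[:3,3]=o['tool_pos']
    return T@np.array(c['T_tool_cam'])
def ray(c,p):
    T=camT(c); d=T[:3,:3]@np.linalg.inv(c['camera_matrix'])@np.array([p[0],p[1],1.]); return T[:3,3],d/np.linalg.norm(d)
def onz(c,p,z):
    o,d=ray(c,p); return o+d*(z-o[2])/d[2]
def proj(c,X):
    X=np.atleast_2d(X); v=np.linalg.inv(camT(c)); q=(v[:3,:3]@X.T+v[:3,3:4]); q=np.array(c['camera_matrix'])@q; return (q[:2]/q[2]).T
def two(c1,p1,c2,p2):
    o,d=ray(c1,p1);q,e=ray(c2,p2); A=np.stack([d,-e],1); s=np.linalg.lstsq(A,q-o,rcond=None)[0]
    a,b=o+d*s[0],q+e*s[1]; return (a+b)/2,np.linalg.norm(a-b)
E
python3 - <<'E'
from h import *
for n in('top','side'):
    c=snap(n,n+'0'); print(n,np.round(camT(c),3).tolist())
o=manip.get_obs(); print({k:np.round(v,3).tolist() for k,v in o.items()})
a=cv2.imread('pics/top0.png');b=cv2.imread('pics/side0.png')
E
```

```text
top [[-0.021, -0.985, 0.172, 0.388], [-1.0, 0.021, -0.002, -0.09], [-0.002, -0.172, -0.985, 1.263], [0.0, 0.0, 0.0, 1.0]]
side [[-0.582, -0.763, 0.281, 0.211], [-0.813, 0.548, -0.198, 0.164], [-0.003, -0.343, -0.939, 1.322], [0.0, 0.0, 0.0, 1.0]]
{'t': 0.1, 'joints': [1.211, 0.384, 0.016, 1.371, -0.006, 1.388, -0.046], 'joint_velocities': [0.0, -0.001, 0.002, -0.003, 0.002, -0.001, 0.001], 'effort': [0.003, -62.913, 0.847, -37.276, 0.017, 0.01, 0.0], 'tool_pos': [0.183, -0.597, 0.23], 'eef_rot': [0.989, 0.148, -0.0, -0.001], 'wrist_force': [-0.235, 0.282, 0.158], 'wrist_torque': [-0.012, 0.044, 0.008], 'grasp_force': 0.0, 'gripper_width': 0.085}
```

View pics/top0.png

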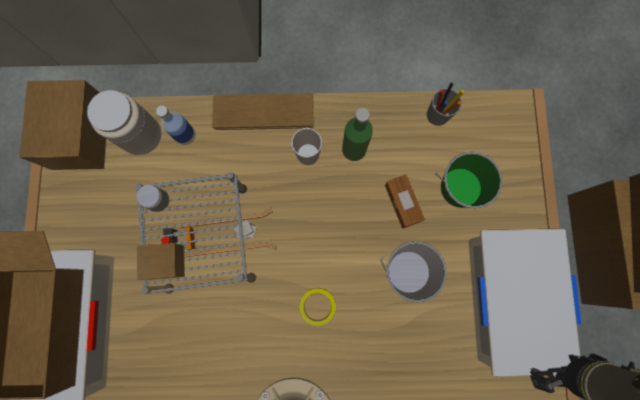

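View pics/side0.png

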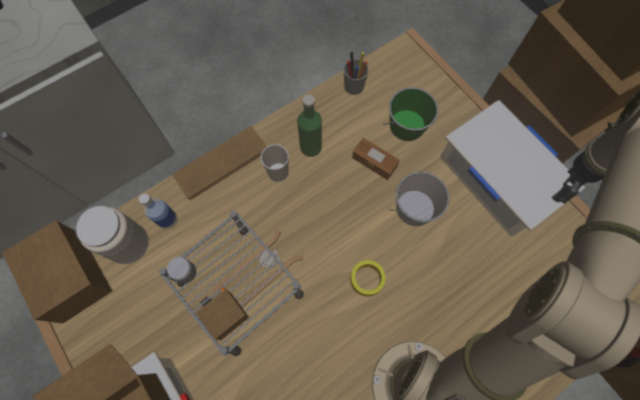

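The top view shows these things:
- The metal bucket is at (416,271), with its green look-alike at (471,181).
- The wooden case with a white label is at (405,201).
- The flat brown board at (263,112) and the brown boxes at (60,125) could be taken for the case.
- The white wad is at (245,230), by the front of the lane. The cup (307,147) and the white jars could be taken for it.
- The bottle is at (357,135) and the carton at (158,261).

I'll check my choices in one close crop.

Run:
```python
from h import *
a=cv2.imread('pics/top0.png')
x=cv2.resize(a[160:310,120:290],None,fx=4.0,fy=4.0,interpolation=cv2.INTER_CUBIC)
cv2.imwrite('pics/crop1.png',x[:600])
c=load('top0')
# rough points
for n,p,z in [('wad',(245,230),.03),('case',(405,201),.055),('bucket rim',(416,271),.11),('post1',(231,177),.175),('post2',(243,283),.175)]: print(n,onz(c,p,z).round(3))
# case contour: 
hsv=cv2.cvtColor(a,cv2.COLOR_BGR2HSV); print(hsv[190,398],hsv[215,412],hsv[201,370],hsv[200,407])
```

```text
wad [0.523 0.129 0.03 ]
case [ 0.593 -0.327  0.055]
bucket rim [ 0.397 -0.335  0.11 ]
post1 [0.645 0.141 0.175]
post2 [0.376 0.107 0.175]
[ 14 171 106] [ 15 170 111] [ 19 108 128] [ 21  12 143]
```

View pics/crop1.png

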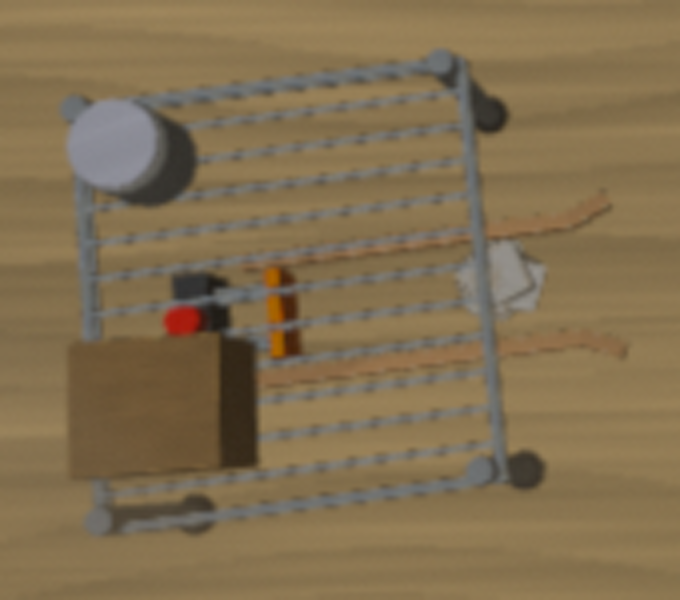

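The crop shows the front post tops at about (440,65) and (482,470). The rails run from (250,268) to (555,223) and from (262,380) to (575,338). The wad is at (505,275), the orange pad at (283,312) and the carton at (160,405). The choices stand, so I'll measure them now.

Run:
```python
from h import *
c=load('top0'); s=load('side0')
f=lambda u,v:(120+(u+.5)/4-.5,160+(v+.5)/4-.5)
P={n:onz(c,f(*p),.175)[:2] for n,p in dict(FL=(440,65),FR=(483,470),BL=(75,108),BR=(98,520)).items()}
for k,v in P.items(): print(k,v.round(4))
print('FL-FR',np.linalg.norm(P['FL']-P['FR']),'yaw', np.degrees(np.arctan2(*(P['FL']-P['FR'])[::-1]))-0)
yv=(P['FL']-P['FR'])/np.linalg.norm(P['FL']-P['FR']); xv=np.array([yv[1],-yv[0]])
print('xv from posts',xv,'xv from sides',[(lambda d:d/np.linalg.norm(d))(P['B'+k]-P['F'+k]).round(3) for k in 'LR'])
o=(P['FL']+P['FR'])/2-.012*xv; print('bay origin',o)
# rails: orange-ish wood mask
a=cv2.imread('pics/top0.png'); hsv=cv2.cvtColor(a,cv2.COLOR_BGR2HSV)
for n,p in dict(u1=(250,268),u2=(400,248),u3=(540,228),l1=(300,376),l2=(400,362),l3=(570,340),ue=(605,197),le=(625,350)).items():
    X=onz(c,f(*p),.015)[:2]; d=X-o; print(n,X.round(4),'bay',(d@xv).round(4),(d@yv).round(4))
for n,p,z in [('wad',(500,278),.035),('padtop',(280,312),.047)]:
    X=onz(c,f(*p),z)[:2]; d=X-o; print(n,X.round(4),'bay',(d@xv).round(4),(d@yv).round(4))
# case top face
m=cv2.inRange(hsv,(9,140,60),(17,255,160)); m[:150]=0;m[250:]=0;m[:,:370]=0;m[:,440:]=0
m=cv2.morphologyEx(m,cv2.MORPH_CLOSE,np.ones((11,11)))
ct=max(cv2.findContours(m,0,2)[0],key=cv2.contourArea); r=cv2.minAreaRect(ct); print('case rect',r)
for q in cv2.boxPoints(r): print(q, onz(c,q,.055).round(4))
# bucket rim: gray edge
g=cv2.cvtColor(a[230:315,375:455],cv2.COLOR_BGR2GRAY)
sat=hsv[230:315,375:455,1]; mb=(sat<60).astype('uint8')*255; mb=cv2.morphologyEx(mb,cv2.MORPH_OPEN,np.ones((5,5)))
ct=max(cv2.findContours(mb,0,2)[0],key=cv2.contourArea); (u,v),rr=cv2.minEnclosingCircle(ct); u+=375;v+=230
print('bucket',u,v,rr,onz(c,(u,v),.11), 'diam',np.linalg.norm(onz(c,(u+rr,v),.11)-onz(c,(u-rr,v),.11)))
x=cv2.resize(a[150:310,360:510],None,fx=3.7,fy=3.7,interpolation=cv2.INTER_CUBIC)
cv2.drawContours(x,[np.int32((cv2.boxPoints(r)-[360,150])*3.7)],0,(0,255,255),1); cv2.circle(x,(int((u-360)*3.7),int((v-150)*3.7)),int(rr*3.7),(0,0,255),1)
cv2.imwrite('pics/crop2.png',x)
```

```text
FL [0.648  0.1445]
FR [0.3905 0.1138]
BL [0.6246 0.3781]
BR [0.3651 0.3504]
FL-FR 0.25930333329458555 yaw 6.8063503391118045
xv from posts [ 0.11851402 -0.99295238] xv from sides [array([-0.1  ,  0.995]), array([-0.107,  0.994])]
bay origin [0.51785279 0.14105362]
u1 [0.5385 0.3141] bay -0.1694 0.041
u2 [0.5508 0.2058] bay -0.0604 0.0404
u3 [0.5633 0.1044] bay 0.0418 0.0408
l1 [0.46   0.2756] bay -0.1404 -0.0415
l2 [0.4685 0.2042] bay -0.0685 -0.0416
l3 [0.4817 0.0824] bay 0.054 -0.0429
ue [0.5851 0.0572] bay 0.0912 0.0568
le [0.4737 0.0429] bay 0.0923 -0.0555
wad [0.5252 0.1295] bay 0.0123 0.0059
padtop [0.5031 0.2816] bay -0.1413 0.002
case rect ((404.137939453125, 200.84481811523438), (49.580657958984375, 23.769001007080078), 68.19859313964844)
[383.89655 182.24136] [ 0.6489 -0.2697  0.055 ]
[405.9655  173.41379] [ 0.6733 -0.3339  0.055 ]
[424.37933 219.44827] [ 0.5397 -0.3785  0.055 ]
[402.31036 228.27585] [ 0.5161 -0.3152  0.055 ]
bucket 416.6359214782715 271.26213455200195 30.8092098236084 [ 0.39631275 -0.33660855  0.11      ] diam 0.16170278452364056
```

View pics/crop2.png

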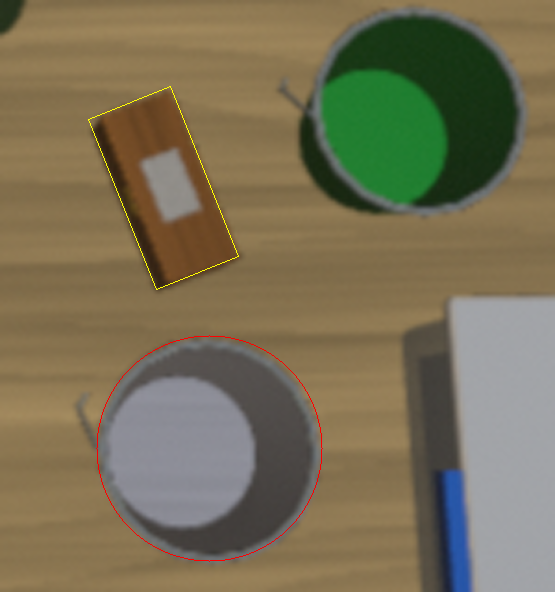

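The crop confirms the wooden case (yellow box) and the metal bucket (red circle), with the green look-alike at the upper right left out. The measured rail spacing, post spacing and rail ends agree with the given sizes. I'm moving now: swing over towards the front of the lane.

Call:
send_rows:
  rows: [0.023, 0.03, 0.012, 0, 0, 6, 1, 0.047, 0.06, 0.024, 0, 0, 12, 1, 0.07, 0.09, 0.036, 0, 0, 18, 1, 0.094, 0.12, 0.048, 0, 0, 24, 1, 0.117, 0.148, 0.06, 0, 0, 30, 1]

```text
t: 0.52
tool_pos: [0.3007, -0.4476, 0.2915]
eef_rot: [0.916, 0.401, -0.0, -0.0]
wrist_force: [1.0, -0.4, -0.0]
gripper_width: 0.0855
grasp_force: 0.0
```

Call:
send_rows:
  rows: [0.025, 0.032, 0, 0, 0, 6, 1, 0.05, 0.064, 0, 0, 0, 12, 1, 0.075, 0.096, 0, 0, 0, 18, 1, 0.1, 0.128, 0, 0, 0, 24, 1, 0.125, 0.16, 0, 0, 0, 30, 1]

```text
t: 0.93
tool_pos: [0.4254, -0.2878, 0.2911]
eef_rot: [0.781, 0.625, -0.0, -0.0]
wrist_force: [1.2, -0.1, 0.6]
gripper_width: 0.0857
grasp_force: 0.0
```

Call:
send_rows:
  rows: [0.023, 0.032, 0, 0, 0, 4, 1, 0.046, 0.064, 0, 0, 0, 8, 1, 0.069, 0.096, 0, 0, 0, 12, 1, 0.092, 0.128, 0, 0, 0, 16, 1, 0.115, 0.15, 0, 0, 0, 20, 1]

```text
t: 1.35
tool_pos: [0.5407, -0.1358, 0.2914]
eef_rot: [0.66, 0.751, 0.0, -0.0]
wrist_force: [0.3, -0.1, 0.1]
gripper_width: 0.0852
grasp_force: 0.0
```

```bash
cat >> h.py <<'E'
xb=np.array([-.116,.9933,0]); yb=np.array([-.9933,-.116,0]); O=np.array([.5206,.1172,0])
def B(x,y,z): return O+x*xb+y*yb+np.array([0,0,z])
def bay(P): d=np.array(P)-O; return np.round([d@xb,d@yb,P[2]],4)
def goalR(th,y=-yb):
    t=np.radians(th); a=np.cos(t)*xb-np.sin(t)*np.array([0,0,1]); return R.from_matrix(np.stack([np.cross(y,a),y,a],1))
def st(goal=None,Rg=None):
    o=manip.get_obs(); p=o['tool_pos']; r=R.from_quat(o['eef_rot'])
    print('t',round(o['t'],2),'pos',np.round(p,4),'bay',bay(p),'F',np.round(o['wrist_force'],1),'w',round(o['gripper_width'],4),'g',round(o['grasp_force'],1),'j',np.round(o['joints'],2))
    print('z',r.as_matrix()[:,2].round(3),'y',r.as_matrix()[:,1].round(3))
    if goal is not None: print('shift',np.round(goal-np.array(p),4))
    if Rg is not None: print('turn',np.degrees((Rg*r.inv()).as_rotvec()).round(1))
E
python3 - <<'E'
from h import *
st(B(-.10,-.006,.06),goalR(45)); st(None,goalR(40))
E
```

```text
t 1.35 pos [ 0.5407 -0.1358  0.2914] bay [-0.2536  0.0094  0.2914] F [ 0.3 -0.1  0.1] w 0.0852 g 0.0 j [ 0.6   0.26 -0.52  1.44  0.12  1.48  0.22]
z [ 0.     0.001 -1.   ] y [0.992 0.128 0.   ]
shift [-0.0025  0.1543 -0.2314]
turn [44.6  5.5 -0.7]
t 1.35 pos [ 0.5407 -0.1358  0.2914] bay [-0.2536  0.0094  0.2914] F [ 0.3 -0.1  0.1] w 0.0852 g 0.0 j [ 0.6   0.26 -0.52  1.44  0.12  1.48  0.22]
z [ 0.     0.001 -1.   ] y [0.992 0.128 0.   ]
turn [49.6  6.1 -0.7]
```

Call:
send_rows:
  rows: [0, 0.01, -0.02, 7, 0.8, 0, 1, 0, 0.02, -0.04, 14, 1.7, 0, 1, 0, 0.03, -0.06, 21, 2.6, 0, 1, 0, 0.04, -0.08, 28, 3.4, 0, 1, 0, 0.05, -0.1, 35, 4.3, 0, 1]

```text
t: 1.77
tool_pos: [0.5403, -0.0898, 0.1912]
eef_rot: [0.631, 0.713, 0.203, -0.228]
wrist_force: [0.8, -0.8, 0.3]
gripper_width: 0.085
grasp_force: 0.0
```

Call:
send_rows:
  rows: [0, 0.02, -0.02, 3, 0.4, 0, 1, 0, 0.04, -0.04, 6, 0.8, 0, 1, 0, 0.06, -0.06, 10, 1.2, -0.7, 1, 0, 0.08, -0.08, 10, 1.2, -0.7, 1, 0, 0.08, -0.08, 10, 1.2, -0.7, 1]

```text
t: 2.18
tool_pos: [0.5364, -0.0055, 0.107]
eef_rot: [0.615, 0.687, 0.256, -0.292]
wrist_force: [-0.4, 0.8, 0.2]
gripper_width: 0.0854
grasp_force: 0.0
```

Run:
```python
from h import *
st(B(-.06,-.006,.024),goalR(45))
c=snap('wrist','w1')
g=np.array([B(.012,-.006,z) for z in(0,.026,.052)]); print(proj(c,g).round())
```

```text
t 2.18 pos [ 0.5364 -0.0055  0.107 ] bay [-0.1237 -0.0015  0.107 ] F [-0.4  0.8  0.2] w 0.0854 g 0.0 j [ 0.79  0.67 -0.58  1.6  -0.4   1.32  0.54]
z [-0.087  0.711 -0.698] y [ 0.993  0.114 -0.008]
shift [-0.0029  0.0638 -0.083 ]
turn [-0.7 -0.5  0.1]
[[327. 161.]
 [327. 144.]
 [327. 124.]]
```

View pics/w1.png

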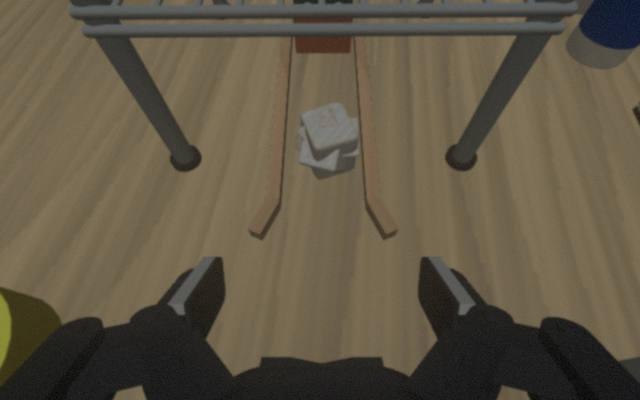

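The wrist view shows the wad at (328,135), where the model put it at (327,144). It lies between the rails and clear of the shelf wires, with the pad behind it at (322,40). I'll check the camera's clearance to the shelf before going in.

Run:
```python
from h import *
c=load('w1'); T=np.array(c['T_tool_cam']); print(T.round(3))
for th in(45,40,35):
    r=goalR(th).as_matrix(); p=B(.022,-.006,.022); print(th,bay(p+r@T[:3,3]))
st(B(-.05,-.006,.024)); st(B(.022,-.006,.022))
```

```text
[[ 0.    -0.958 -0.286  0.073]
 [ 1.     0.     0.001 -0.   ]
 [-0.001 -0.286  0.958 -0.143]
 [ 0.     0.     0.     1.   ]]
45 [-0.0272 -0.0056  0.1747]
40 [-0.0403 -0.0056  0.1699]
35 [-0.053  -0.0056  0.1639]
t 2.23 pos [ 0.5377 -0.0071  0.1092] bay [-0.1255 -0.0025  0.1092] F [-0.3 -0.3  0.3] w 0.0854 g 0.0 j [ 0.8   0.66 -0.58  1.59 -0.4   1.32  0.54]
z [-0.084  0.709 -0.7  ] y [ 0.994  0.113 -0.005]
shift [-0.0053  0.0754 -0.0852]
t 2.23 pos [ 0.5377 -0.0071  0.1092] bay [-0.1255 -0.0025  0.1092] F [-0.3 -0.3  0.3] w 0.0854 g 0.0 j [ 0.8   0.66 -0.58  1.59 -0.4   1.32  0.54]
z [-0.084  0.709 -0.7  ] y [ 0.994  0.113 -0.005]
shift [-0.0137  0.1469 -0.0872]
```

Call:
send_rows:
  rows: [-0.001, 0.015, -0.017, 2, 0.2, 0, 0.9, -0.002, 0.03, -0.034, 4, 0.4, 0, 0.9, -0.003, 0.045, -0.051, 7.5, 0.9, 0, 0.9, -0.004, 0.06, -0.068, 7.5, 0.9, 0, 0.9, -0.005, 0.075, -0.085, 7.5, 0.9, 0, 0.9]

```text
t: 2.65
tool_pos: [0.5356, 0.0639, 0.0254]
eef_rot: [0.599, 0.666, 0.297, -0.332]
wrist_force: [0.8, 0.1, -0.3]
gripper_width: 0.0764
grasp_force: 0.0
```

Call:
send_rows:
  rows: [-0.002, 0.018, 0, 0, 0, 0, 0.9, -0.004, 0.036, 0, 0, 0, 0, 0.9, -0.006, 0.054, 0, 0, 0, 0, 0.9, -0.008, 0.071, 0, 0, 0, 0, 0.9, -0.008, 0.071, 0, 0, 0, 0, 0.9]

```text
t: 3.07
tool_pos: [0.5262, 0.1397, 0.028]
eef_rot: [0.596, 0.668, 0.297, -0.333]
wrist_force: [-0.2, 0.1, 0.5]
gripper_width: 0.0769
grasp_force: 0.0
```

Run:
```python
from h import *
st(B(.022,-.006,.024),goalR(37))
```

```text
t 3.07 pos [0.5262 0.1397 0.028 ] bay [ 0.0217 -0.0082  0.028 ] F [-0.2  0.1  0.5] w 0.0769 g 0.0 j [ 0.69  0.8  -0.65  1.76 -0.51  1.04  0.59]
z [-0.092  0.793 -0.602] y [ 0.993  0.115 -0.   ]
shift [-0.0022  0.     -0.004 ]
turn [ 0.  -0.   0.1]
```

Call:
send_rows:
  rows: [-0.001, 0.004, -0.003, 0, 0, 0, 0.9, -0.001, 0.004, -0.003, 0, 0, 0, 0.3, -0.001, 0.004, -0.003, 0, 0, 0, 0.3, -0.001, 0.004, -0.003, 0, 0, 0, 0.3, -0.001, 0.004, -0.003, 0, 0, 0, 0.3]
  force: 25

```text
t: 3.48
tool_pos: [0.5267, 0.1393, 0.0236]
eef_rot: [0.598, 0.666, 0.297, -0.332]
wrist_force: [-0.1, -2.1, 2.4]
gripper_width: 0.0422
grasp_force: 24.2
```

Call:
send_rows:
  rows: [0, 0, 0, 0, 0, 0, 0.2, 0, 0, 0, 0, 0, 0, 0.2, 0, 0, 0, 0, 0, 0, 0.2, 0, 0, 0, 0, 0, 0, 0.2, 0, 0, 0, 0, 0, 0, 0.2]

```text
t: 3.9
tool_pos: [0.5264, 0.1401, 0.0235]
eef_rot: [0.598, 0.667, 0.297, -0.332]
wrist_force: [1.2, -1.8, 5.2]
gripper_width: 0.0418
grasp_force: 24.4
```

Call:
send_rows:
  rows: [0, 0, 0.006, 0, 0, 0, 0.2, 0.003, -0.025, 0.01, 0, 0, 0, 0.2, 0.006, -0.055, 0.012, 0, 0, 0, 0.2, 0.01, -0.09, 0.014, 0, 0, 0, 0.2, 0.014, -0.125, 0.016, 0, 0, 0, 0.2]

```text
t: 4.32
tool_pos: [0.5389, 0.0148, 0.0395]
eef_rot: [0.597, 0.667, 0.296, -0.333]
wrist_force: [0.4, -0.4, 0.3]
gripper_width: 0.0419
grasp_force: 24.5
```

Call:
send_rows:
  rows: [0, -0.01, 0.04, 0, 0, 0, 0.2, 0, -0.03, 0.08, 0, 0, 0, 0.2, 0, -0.05, 0.12, -7, -0.9, 0, 0.2, 0, -0.07, 0.15, -14, -1.8, 0, 0.2, 0, -0.09, 0.17, -21, -2.6, 0, 0.2]

```text
t: 4.73
tool_pos: [0.5407, -0.0765, 0.2133]
eef_rot: [0.642, 0.717, 0.183, -0.199]
wrist_force: [1.0, -0.5, 0.0]
gripper_width: 0.0419
grasp_force: 24.5
```

Run:
```python
from h import *
st(np.array([.397,-.336,.22]),goalR(90)); snap('wrist','w2')
```

```text
t 4.73 pos [ 0.5407 -0.0765  0.2133] bay [-0.1948  0.0025  0.2133] F [ 1.  -0.5  0. ] w 0.0419 g 24.5 j [ 0.79  0.46 -0.55  1.47 -0.27  1.47  0.43]
z [-0.051  0.517 -0.854] y [0.994 0.108 0.006]
shift [-0.1437 -0.2595  0.0067]
turn [-31.2  -3.2   0.4]
```

View pics/w2.png

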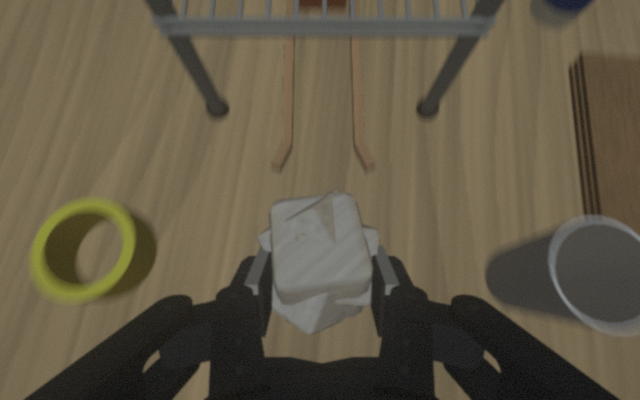

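The wrist view shows the wad held between the fingers at (318,260), clear of the cup at (600,275). Next I carry it to the bucket.

Call:
send_rows:
  rows: [-0.014, -0.03, 0.002, -6, -0.6, 0, 0.2, -0.028, -0.06, 0.004, -12, -1.3, 0, 0.2, -0.042, -0.09, 0.006, -19, -2, 0.2, 0.2, -0.06, -0.12, 0.008, -25, -2.6, 0.4, 0.2, -0.08, -0.15, 0.008, -31, -3.2, 0.4, 0.2]

```text
t: 5.2
tool_pos: [0.4594, -0.2252, 0.2179]
eef_rot: [0.663, 0.748, 0.0, -0.003]
wrist_force: [0.8, 0.6, 0.2]
gripper_width: 0.0418
grasp_force: 24.6
```

Call:
send_rows:
  rows: [-0.016, -0.028, 0, 0, 0, 0, 0.2, -0.032, -0.056, 0, 0, 0, 0, 0.2, -0.048, -0.084, 0, 0, 0, 0, 0.2, -0.064, -0.11, 0, 0, 0, 0, 0.2, -0.064, -0.11, 0, 0, 0, 0, 0.2]

```text
t: 5.62
tool_pos: [0.3907, -0.3401, 0.2162]
eef_rot: [0.668, 0.744, 0.001, -0.006]
wrist_force: [-0.5, -1.5, -0.3]
gripper_width: 0.0423
grasp_force: 24.6
```

Run:
```python
from h import *
st(np.array([.397,-.336,.11]),goalR(90))
```

```text
t 5.62 pos [ 0.3907 -0.3401  0.2162] bay [-0.4392  0.1821  0.2162] F [-0.5 -1.5 -0.3] w 0.0423 g 24.6 j [ 0.97  0.19 -0.36  1.66  0.07  1.31  0.71]
z [-0.008  0.009 -1.   ] y [ 0.994  0.109 -0.007]
shift [ 0.0063  0.0041 -0.1062]
turn [-0.5 -0.5  0.4]
```

Call:
send_rows:
  rows: [0.003, 0.002, -0.035, 0, 0, 0, 0.2, 0.006, 0.004, -0.07, 0, 0, 0, 0.2, 0.006, 0.004, -0.106, 0, 0, 0, 0.2, 0.006, 0.004, -0.106, 0, 0, 0, 0.75, 0.006, 0.004, -0.106, 0, 0, 0, 0.75]

```text
t: 6.03
tool_pos: [0.4005, -0.329, 0.1098]
eef_rot: [0.664, 0.748, 0.002, -0.008]
wrist_force: [0.7, -0.7, 0.1]
gripper_width: 0.0634
grasp_force: 0.0
```

Call:
send_rows:
  rows: [0, 0, 0, 0, 0, 0, 0.75, 0, 0, 0, 0, 0, 0, 0.75, 0, 0, 0.03, 0, 0, 0, 0.75, 0, 0, 0.07, 0, 0, 0, 0.75, 0, 0, 0.11, 0, 0, 0, 0.9]

```text
t: 6.45
tool_pos: [0.4018, -0.3304, 0.2243]
eef_rot: [0.664, 0.748, 0.002, -0.004]
wrist_force: [1.6, -0.5, 0.7]
gripper_width: 0.0744
grasp_force: 0.0
```

Run:
```python
from h import *
c=snap('wrist','w3'); st(); print(proj(c,[[.595,-.3244,.055],[.397,-.336,.02]]).round())
c=load('side0'); print('case top proj side',proj(c,[[.6489,-.2697,.055],[.6733,-.3339,.055],[.5397,-.3785,.055],[.5161,-.3152,.055]]).round(), proj(c,[[.397,-.336,.11]]).round())
```

```text
t 6.5 pos [ 0.4051 -0.3326  0.2338] bay [-0.4334  0.1669  0.2338] F [ 1.9 -1.7  8. ] w 0.0769 g 0.0 j [ 0.96  0.18 -0.38  1.63  0.07  1.33  0.69]
z [ 0.006  0.    -1.   ] y [0.993 0.118 0.006]
[[518. 199.]
 [317. 179.]]
case top proj side [[352. 154.]
 [363. 137.]
 [400. 161.]
 [389. 177.]] [[423. 197.]]
```

View pics/w3.png

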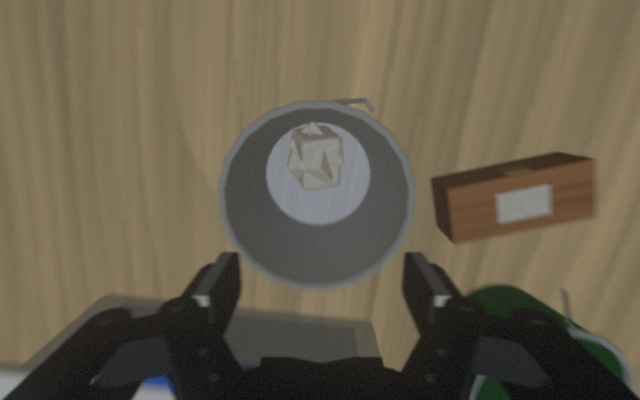

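The wad lies in the metal bucket at (315,155). The case is to its right, with its labelled top face spanning about (447,188), (595,160), (596,215) and (453,242). I'll refine the case pose from this view.

Run:
```python
from h import *
c=load('w3'); im=c['color']; hsv=cv2.cvtColor(im,cv2.COLOR_RGB2HSV)
m=cv2.inRange(hsv,(3,90,85),(16,255,255)); lab=cv2.inRange(hsv,(0,0,120),(180,90,255))
print(hsv[230,475],hsv[175,470],hsv[205,525],hsv[190,580])
m=cv2.inRange(hsv,(0,110,int(hsv[175,470][2])//2+int(hsv[230,475][2])//2),(18,255,255)); m[:145]=0;m[260:]=0;m[:,:430]=0
m=cv2.morphologyEx(m,cv2.MORPH_OPEN,np.ones((3,3)))
ct=max(cv2.findContours(m,0,2)[0],key=cv2.contourArea); h=cv2.convexHull(ct)
q=cv2.approxPolyDP(h,8,True)[:,0]; print(q.tolist())
P=np.array([onz(c,p,.055)[:2] for p in h[:,0]],np.float32); r=cv2.minAreaRect(P); print(r, cv2.boxPoints(r).round(4).tolist())
```

```text
[ 14 121 101] [ 17 119  62] [ 30   6 136] [ 14 125 104]
[[592, 160], [591, 216], [453, 241], [447, 189]]
((0.5980849266052246, -0.3267609775066376), (0.1394900679588318, 0.06160740554332733), 19.111698150634766) [[0.5220999717712402, -0.320499986410141], [0.5422999858856201, -0.37869998812675476], [0.6740999817848206, -0.3330000042915344], [0.6539000272750854, -0.27480000257492065]]
```

Run:
```python
from h import *
c=load('top0');s=load('side0')
G=onz(c,(471.5,181),.11); Bt=two(c,(361,115),s,(309,101)); Cu=onz(c,(307,142),.12); print('green',G,'bottle top',Bt,'cup',Cu)
l=np.array([np.cos(np.radians(19.1)),np.sin(np.radians(19.1))]); C=np.array([.598,-.3268])
for k in(0,.015,.03):
    g=C-k*l; print(k,g,'to green axis',np.linalg.norm(G[:2]-g), 'to bottle',np.linalg.norm(Bt[0][:2]-g))
```

```text
green [ 0.63541952 -0.49992613  0.11      ] bottle top (array([ 0.75935343, -0.18771208,  0.29472683]), np.float64(0.0005117936698700523)) cup [ 0.75203987 -0.05432677  0.12      ]
0 [ 0.598  -0.3268] to green axis 0.17712390013102655 to bottle 0.21302670737548468
0.015 [ 0.58382577 -0.33170827] to green axis 0.1759521612236901 to bottle 0.22703493584955542
0.03 [ 0.56965153 -0.33661654] to green axis 0.1760552472406006 to bottle 0.24116248907569174
```

Call:
send_rows:
  rows: [0.03, 0, 0.005, 0, 0, -6.5, 0.9, 0.06, 0, 0.01, 0, 0, -13, 0.9, 0.09, 0, 0.01, 0, 0, -19.5, 0.9, 0.12, 0, 0.01, 0, 0, -26, 0.88, 0.14, 0, 0.01, 0, 0, -33, 0.88]

```text
t: 6.92
tool_pos: [0.5448, -0.3301, 0.2336]
eef_rot: [0.85, 0.526, 0.005, -0.002]
wrist_force: [0.2, -0.4, -0.5]
gripper_width: 0.0749
grasp_force: 0.0
```

Call:
send_rows:
  rows: [0.005, 0, 0, 0, 0, -6.5, 0.88, 0.01, 0, 0, 0, 0, -13, 0.88, 0.015, 0, 0, 0, 0, -20, 0.88, 0.02, 0, 0, 0, 0, -27, 0.88, 0.025, 0, 0, 0, 0, -34, 0.88]

```text
t: 7.33
tool_pos: [0.5677, -0.3309, 0.2339]
eef_rot: [0.967, 0.254, 0.006, -0.002]
wrist_force: [-0.1, -0.4, 0.1]
gripper_width: 0.0751
grasp_force: 0.0
```

Call:
send_rows:
  rows: [0, 0, 0, 0, 0, -6, 0.88, 0, 0, 0, 0, 0, -10.7, 0.88, 0, 0, 0, 0, 0, -10.7, 0.88, 0, 0, 0, 0, 0, -10.7, 0.88, 0, 0, 0, 0, 0, -10.7, 0.88]

```text
t: 7.75
tool_pos: [0.5671, -0.3308, 0.2326]
eef_rot: [0.986, 0.167, 0.005, -0.002]
wrist_force: [-0.3, 0.1, 0.1]
gripper_width: 0.0754
grasp_force: 0.0
```

Run:
```python
from h import *
a=np.radians(-70.9); y=np.array([np.cos(a),np.sin(a),0]); z=np.array([0,0,-1.])
st(np.array([.575,-.335,.1]),R.from_matrix(np.stack([np.cross(y,z),y,z],1)))
```

```text
t 7.75 pos [ 0.5671 -0.3308  0.2326] bay [-0.4504  0.0058  0.2326] F [-0.3  0.1  0.1] w 0.0754 g 0.0 j [ 0.62  0.46 -0.2   1.27  0.08  1.42 -0.81]
z [ 0.01   0.006 -1.   ] y [ 0.329 -0.944 -0.002]
shift [ 0.0079 -0.0042 -0.1326]
turn [-0.3  0.6 -0.1]
```

Call:
send_rows:
  rows: [0.003, -0.006, -0.03, -0.3, 0.6, -0.1, 0.9, 0.003, -0.006, -0.06, -0.3, 0.6, -0.1, 0.9, 0.003, -0.006, -0.09, -0.3, 0.6, -0.1, 0.9, 0.003, -0.006, -0.12, -0.3, 0.6, -0.1, 0.9, 0.003, -0.006, -0.14, -0.3, 0.6, -0.1, 0.9]

```text
t: 8.17
tool_pos: [0.5687, -0.3362, 0.0885]
eef_rot: [0.986, 0.166, -0.002, -0.002]
wrist_force: [0.2, 1.3, 0.2]
gripper_width: 0.0765
grasp_force: 0.0
```

Call:
send_rows:
  rows: [0, 0, -0.015, 0, 0, 0, 0.9, 0, 0, -0.03, 0, 0, 0, 0.9, 0, 0, -0.045, 0, 0, 0, 0.9, 0, 0, -0.06, 0, 0, 0, 0.9, 0, 0, -0.068, 0, 0, 0, 0.9]

```text
t: 8.58
tool_pos: [0.5691, -0.3364, 0.0217]
eef_rot: [0.986, 0.165, -0.002, -0.001]
wrist_force: [-0.2, 0.3, -0.4]
gripper_width: 0.0769
grasp_force: 0.0
```

Run:
```python
from h import *
st(np.array([.57,-.3366,.024]))
```

```text
t 8.58 pos [ 0.5691 -0.3364  0.0217] bay [-0.4562  0.0045  0.0217] F [-0.2  0.3 -0.4] w 0.0769 g 0.0 j [ 0.61  0.64 -0.18  1.48  0.12  1.04 -0.84]
z [-0.004  0.002 -1.   ] y [ 0.326 -0.945 -0.003]
shift [ 0.0009 -0.0002  0.0023]
```

Call:
send_rows:
  rows: [0, 0, 0, 0, 0, 0, 0.5, 0, 0, 0, 0, 0, 0, 0.5, 0, 0, 0, 0, 0, 0, 0.5, 0, 0, 0, 0, 0, 0, 0.5, 0, 0, 0, 0, 0, 0, 0.5]
  force: 60

```text
t: 9.0
tool_pos: [0.57, -0.3366, 0.0237]
eef_rot: [0.986, 0.165, -0.001, -0.001]
wrist_force: [0.7, 0.1, -3.9]
gripper_width: 0.0593
grasp_force: 66.4
```

Call:
send_rows:
  rows: [0, 0, 0, 0, 0, 0, 0.5, 0, 0, 0.02, 0, 0, 0, 0.5, 0, 0, 0.05, 0, 0, 0, 0.5, 0, 0, 0.08, 0, 0, 0, 0.5, 0, 0, 0.11, 0, 0, 0, 0.5]

```text
t: 9.42
tool_pos: [0.5695, -0.3364, 0.1344]
eef_rot: [0.986, 0.165, -0.001, -0.001]
wrist_force: [0.1, -0.3, -3.7]
gripper_width: 0.0593
grasp_force: 66.3
```

Run:
```python
from h import *
st(B(-.105,0,.13),goalR(90))
```

```text
t 9.42 pos [ 0.5695 -0.3364  0.1344] bay [-0.4562  0.004   0.1344] F [ 0.1 -0.3 -3.7] w 0.0593 g 66.3 j [ 0.62  0.53 -0.19  1.38  0.1   1.24 -0.82]
z [-0.003  0.002 -1.   ] y [ 0.325 -0.946 -0.002]
shift [-0.0367  0.3493 -0.0044]
turn [ 0.  -0.2 77.7]
```

Call:
send_rows:
  rows: [-0.005, 0.02, 0, 0, 0, 6, 0.5, -0.01, 0.045, 0, 0, 0, 12, 0.5, -0.015, 0.07, 0, 0, 0, 18, 0.5, -0.02, 0.095, 0, 0, 0, 24, 0.5, -0.025, 0.12, 0, 0, 0, 30, 0.5]

```text
t: 9.83
tool_pos: [0.5444, -0.2155, 0.1335]
eef_rot: [0.909, 0.417, -0.001, -0.0]
wrist_force: [0.1, 0.2, -2.7]
gripper_width: 0.0588
grasp_force: 66.6
```

Call:
send_rows:
  rows: [-0.002, 0.028, 0, 0, 0, 6, 0.5, -0.004, 0.056, 0, 0, 0, 12, 0.5, -0.006, 0.084, 0, 0, 0, 18, 0.5, -0.008, 0.112, 0, 0, 0, 24, 0.5, -0.01, 0.14, 0, 0, 0, 30, 0.5]

```text
t: 10.25
tool_pos: [0.5345, -0.0754, 0.1336]
eef_rot: [0.77, 0.638, -0.001, 0.0]
wrist_force: [1.9, 1.3, -4.5]
gripper_width: 0.0593
grasp_force: 66.6
```

Call:
send_rows:
  rows: [0, 0.02, 0, 0, 0, 5, 0.5, 0, 0.035, 0, 0, 0, 10, 0.5, 0, 0.045, 0, 0, 0, 15, 0.5, 0, 0.045, 0, 0, -0.2, 17.7, 0.5, 0, 0.045, 0, 0, -0.2, 17.7, 0.5]

```text
t: 10.67
tool_pos: [0.5348, -0.0307, 0.1336]
eef_rot: [0.663, 0.748, 0.0, 0.001]
wrist_force: [-0.1, -0.9, -3.5]
gripper_width: 0.0593
grasp_force: 66.5
```

Run:
```python
from h import *
st(B(-.105,0,.024),goalR(90)); c=snap('wrist','w4')
a=c['color']; E=[B(x,y,.015) for x in(-.04,.05) for y in(-.037,.037)]; N=[B(-.105+.030+.070,y,.13+.03) for y in(-.03,.03)]
print(proj(c,E).round()); o=c['obs'];
```

```text
t 10.67 pos [ 0.5348 -0.0307  0.1336] bay [-0.1485  0.0031  0.1336] F [-0.1 -0.9 -3.5] w 0.0593 g 66.5 j [ 0.47  0.31 -0.57  1.73  0.18  1.14 -0.03]
z [ 0.003 -0.001 -1.   ] y [0.993 0.12  0.002]
shift [-0.002   0.0436 -0.1096]
turn [ 0.1  0.1 -0.2]
[[ 377.   50.]
 [ 275.   50.]
 [ 384. -100.]
 [ 270. -101.]]
```

View pics/w4.png

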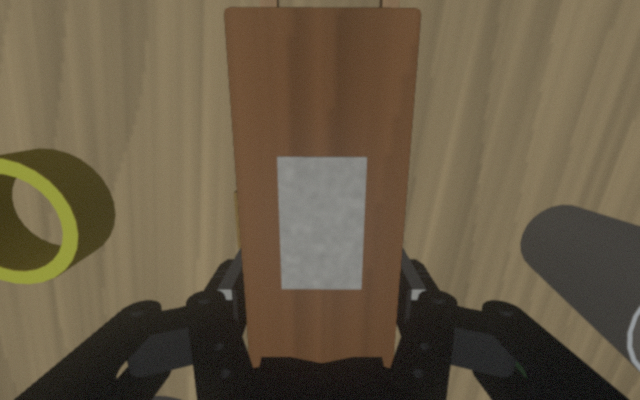

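The case is held straight, with its front edge at row 10 and its sides at columns 225 to 420. The rail lines at (277,3) and (380,3) are centred on it. I'll lower it into the mouth.

Call:
send_rows:
  rows: [-0.002, 0.01, -0.025, 0.1, 0.1, -0.2, 0.5, -0.001, 0.015, -0.05, 0.1, 0.1, -0.2, 0.5, 0, 0.02, -0.075, 0.1, 0.1, -0.2, 0.5, 0, 0.025, -0.095, 0.1, 0.1, -0.2, 0.5, 0, 0.025, -0.105, 0.1, 0.1, -0.2, 0.5]

```text
t: 11.13
tool_pos: [0.5332, -0.0064, 0.0258]
eef_rot: [0.667, 0.745, -0.001, -0.002]
wrist_force: [-0.4, -0.6, -3.4]
gripper_width: 0.0592
grasp_force: 66.3
```

Run:
```python
from h import *
st(B(-.11,0,.0235),goalR(90))
```

```text
t 11.13 pos [ 0.5332 -0.0064  0.0258] bay [-0.1242  0.0018  0.0258] F [-0.4 -0.6 -3.4] w 0.0592 g 66.3 j [ 0.39  0.45 -0.54  1.84  0.28  0.94 -0.16]
z [-0.003  0.001 -1.   ] y [ 0.994  0.11  -0.003]
shift [ 0.0001  0.0143 -0.0023]
turn [-0.  -0.2  0.3]
```

Set it down, watching the force.

Call:
send_rows:
  rows: [0, 0.005, -0.001, 0, -0.2, 0.3, 0.5, 0, 0.01, -0.001, 0, -0.2, 0.3, 0.5, 0, 0.014, -0.002, 0, -0.2, 0.3, 0.5, 0, 0.014, -0.003, 0, -0.2, 0.3, 0.5, 0, 0.014, -0.003, 0, -0.2, 0.3, 0.5]

```text
t: 11.55
tool_pos: [0.5356, 0.0077, 0.0263]
eef_rot: [0.664, 0.748, 0.002, 0.002]
wrist_force: [-0.2, 0.3, -3.5]
gripper_width: 0.0591
grasp_force: 66.4
```

Run:
```python
from h import *
st(B(-.11,0,.0235),goalR(90))
```

```text
t 11.55 pos [0.5356 0.0077 0.0263] bay [-0.1105 -0.0022  0.0263] F [-0.2  0.3 -3.5] w 0.0591 g 66.4 j [ 0.37  0.45 -0.54  1.84  0.28  0.93 -0.18]
z [ 0.006  0.    -1.   ] y [0.993 0.118 0.006]
shift [-0.0023  0.0003 -0.0028]
turn [-0.   0.3 -0.1]
```

Call:
send_rows:
  rows: [-0.001, 0, -0.001, 0, 0, 0, 0.5, -0.001, 0, -0.002, 0, 0, 0, 0.5, -0.001, 0, -0.003, 0, 0, 0, 0.5, -0.001, 0, -0.003, 0, 0, 0, 0.5, -0.001, 0, -0.003, 0, 0, 0, 0.5]

```text
t: 11.97
tool_pos: [0.534, 0.007, 0.0231]
eef_rot: [0.665, 0.747, 0.001, 0.002]
wrist_force: [-3.0, -0.9, 6.1]
gripper_width: 0.059
grasp_force: 67.4
```

Call:
send_rows:
  rows: [0, 0, 0.001, 0, 0, 0, 0.88, 0, 0, 0.001, 0, 0, 0, 0.88, 0, 0, 0.001, 0, 0, 0, 0.88, 0, 0, 0.001, 0, 0, 0, 0.88, 0, 0, 0.001, 0, 0, 0, 0.88]

```text
t: 12.38
tool_pos: [0.5339, 0.0074, 0.0233]
eef_rot: [0.664, 0.747, 0.001, 0.001]
wrist_force: [0.7, 0.3, -0.5]
gripper_width: 0.0752
grasp_force: 0.0
```

Call:
send_rows:
  rows: [0, 0, 0.025, 0, 0, 0, 0.88, 0, -0.005, 0.06, 0, 0, 0, 0.88, 0.003, -0.03, 0.09, 0, 0, 0, 0.88, 0.006, -0.06, 0.1, 0, 0, 0, 0.6, 0.009, -0.09, 0.1, 0, 0, 0, 0.4]

```text
t: 12.8
tool_pos: [0.5452, -0.083, 0.1273]
eef_rot: [0.664, 0.748, 0.003, 0.004]
wrist_force: [-0.2, -1.0, -0.4]
gripper_width: 0.0522
grasp_force: 0.0
```

Run:
```python
from h import *
st(B(-.20,0,.08),goalR(37))
c=snap('top','top1'); hsv=cv2.cvtColor(c['color'],cv2.COLOR_RGB2HSV)
m=cv2.inRange(hsv,(5,140,50),(17,255,165)); m[:190]=0;m[280:]=0;m[:,:235]=0;m[:,300:]=0
n,l,s,ce=cv2.connectedComponentsWithStats(m); i=1+s[1:,4].argmax(); print(s[i],bay(onz(c,ce[i],.055)))
pts=cv2.findNonZero((l==i).astype('uint8'))[:,0]; Q=np.array([bay(onz(c,p,.055)) for p in pts]); print('case seen bay x',Q[:,0].min(),Q[:,0].max(),'y',Q[:,1].min(),Q[:,1].max())
```

```text
t 12.8 pos [ 0.5452 -0.083   0.1273] bay [-0.2017 -0.0012  0.1273] F [-0.2 -1.  -0.4] w 0.0522 g 0.0 j [ 0.53  0.34 -0.54  1.71  0.19  1.13  0.06]
z [ 0.01  -0.001 -1.   ] y [0.993 0.119 0.01 ]
shift [-0.0014  0.0016 -0.0473]
turn [52.7  6.8  0.1]
[252 215  38  26 533] [-0.0532  0.0027  0.055 ]
case seen bay x -0.1133 -0.0124 y -0.0302 0.0329
```

Call:
send_rows:
  rows: [0, -0.005, 0, 7, 0.8, 0, 0.24, 0, -0.005, 0, 14, 1.7, 0, 0.24, 0, -0.005, 0, 21, 2.5, 0, 0.24, 0, -0.005, 0, 28, 3.4, 0, 0.24, 0, -0.005, 0, 35, 4.2, 0, 0.24]

```text
t: 13.27
tool_pos: [0.5436, -0.0886, 0.1243]
eef_rot: [0.633, 0.711, 0.205, -0.226]
wrist_force: [-0.4, 0.6, -0.0]
gripper_width: 0.0207
grasp_force: 0.0
```

Call:
send_rows:
  rows: [0, 0, -0.015, 6, 0.7, 0, 0.24, 0, 0, -0.03, 12, 1.4, 0, 0.24, 0, 0, -0.045, 18, 2.1, 0, 0.24, 0, 0, -0.06, 22.5, 2.6, 0, 0.24, 0, 0, -0.08, 22.5, 2.6, 0, 0.24]

```text
t: 13.68
tool_pos: [0.5412, -0.0901, 0.0389]
eef_rot: [0.583, 0.65, 0.324, -0.364]
wrist_force: [-0.6, -0.5, 0.6]
gripper_width: 0.0202
grasp_force: 0.0
```

Run:
```python
from h import *
st(B(-.19,0,.03),goalR(32))
c=snap('wrist','w5')
hsv=cv2.cvtColor(c['color'],cv2.COLOR_RGB2HSV); print(proj(c,[B(-.15,-.03,.055),B(-.15,.03,.055),B(-.01,-.03,.055),B(-.01,.03,.055)]).round())
```

```text
t 13.68 pos [ 0.5412 -0.0901  0.0389] bay [-0.2083  0.0036  0.0389] F [-0.6 -0.5  0.6] w 0.0202 g 0.0 j [ 0.93  0.99 -0.6   1.39 -0.34  1.47  0.67]
z [-0.095  0.845 -0.526] y [ 0.994  0.11  -0.004]
shift [ 0.0015  0.0186 -0.0089]
turn [-0.3 -0.2  0.4]
[[381. 155.]
 [274. 156.]
 [360.  46.]
 [289.  46.]]
```

View pics/w5.png

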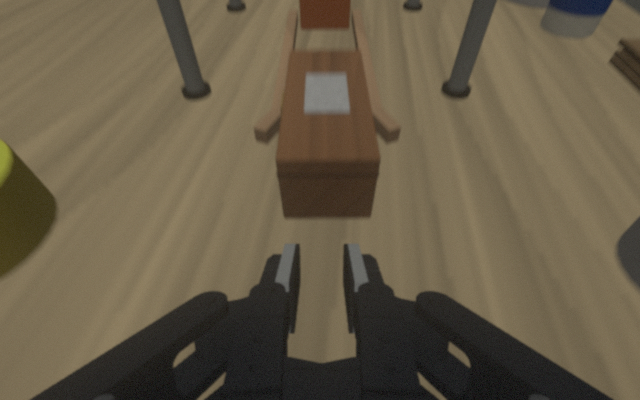

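The wrist view shows the case lying flat and straight in the mouth, with its rear face at (330,190). The fingers are centred behind it, and the pad is visible at (325,12). Start pushing.

Call:
send_rows:
  rows: [0, 0.01, -0.005, 0, 0, 0, 0.24, 0, 0.02, -0.01, 0, 0, 0, 0.24, 0, 0.03, -0.01, 0, 0, 0, 0.24, 0, 0.038, -0.01, 0, 0, 0, 0.24, 0, 0.038, -0.01, 0, 0, 0, 0.24]

```text
t: 14.15
tool_pos: [0.543, -0.0461, 0.0355]
eef_rot: [0.58, 0.655, 0.323, -0.361]
wrist_force: [0.0, 1.0, 0.3]
gripper_width: 0.0205
grasp_force: 0.0
```

Call:
send_rows:
  rows: [-0.001, 0.012, 0, 0, 0, 0, 0.24, -0.003, 0.026, 0, 0, 0, 0, 0.24, -0.005, 0.042, 0, 0, 0, 0, 0.24, -0.007, 0.058, 0, 0, 0, 0, 0.24, -0.009, 0.074, 0, 0, 0, 0, 0.24]

```text
t: 14.57
tool_pos: [0.5344, 0.0243, 0.0338]
eef_rot: [0.582, 0.654, 0.323, -0.359]
wrist_force: [1.0, -3.3, 1.2]
gripper_width: 0.0209
grasp_force: 1.5
```

Run:
```python
from h import *
st(B(-.02,-.001,.03),goalR(32))
```

```text
t 14.57 pos [0.5344 0.0243 0.0338] bay [-0.0939 -0.0029  0.0338] F [ 1.  -3.3  1.2] w 0.0209 g 1.5 j [ 0.87  0.92 -0.66  1.6  -0.4   1.26  0.64]
z [-0.094  0.841 -0.533] y [0.994 0.113 0.003]
shift [-0.0105  0.0732 -0.0038]
turn [0.2 0.2 0.2]
```

Call:
send_rows:
  rows: [-0.002, 0.015, -0.003, 0, 0, 0, 0.24, -0.004, 0.03, -0.003, 0, 0, 0, 0.24, -0.006, 0.045, -0.003, 0, 0, 0, 0.24, -0.008, 0.06, -0.003, 0, 0, 0, 0.24, -0.009, 0.073, -0.003, 0, 0, 0, 0.24]

```text
t: 14.98
tool_pos: [0.5251, 0.0978, 0.0308]
eef_rot: [0.582, 0.654, 0.323, -0.36]
wrist_force: [0.5, -2.9, 1.7]
gripper_width: 0.0203
grasp_force: 1.5
```

Run:
```python
from h import *
st(B(0,-.001,.03),goalR(32))
c=snap('top','top2'); hsv=cv2.cvtColor(c['color'],cv2.COLOR_RGB2HSV)
for f in('top0','top1','top2'):
    h=cv2.cvtColor(load(f)['color'],cv2.COLOR_RGB2HSV)
    m=cv2.inRange(h,(8,210,120),(20,255,255)); m[:215]=0;m[265:]=0;m[:,:170]=0;m[:,215:]=0
    p=cv2.findNonZero(m)[:,0]; Q=np.array([bay(onz(c,q,.047)) for q in p]); print(f,len(p),'pad x',Q[:,0].min(),Q[:,0].mean().round(4),Q[:,0].max(),Q[:,1].min(),Q[:,1].max())
```

```text
t 14.98 pos [0.5251 0.0978 0.0308] bay [-0.0197 -0.0022  0.0308] F [ 0.5 -2.9  1.7] w 0.0203 g 1.5 j [ 0.82  0.89 -0.7   1.7  -0.45  1.13  0.62]
z [-0.095  0.841 -0.533] y [0.993 0.114 0.003]
shift [-0.0035  0.0195 -0.0008]
turn [0.2 0.2 0.1]
top0 49 pad x 0.1641 0.1684 0.1727 -0.0326 0.0274
top1 49 pad x 0.1641 0.1684 0.1727 -0.0326 0.0274
top2 49 pad x 0.1641 0.1684 0.1727 -0.0326 0.0274
```

Call:
send_rows:
  rows: [-0.0005, 0.004, 0, 0, 0, 0, 0.24, -0.001, 0.008, 0, 0, 0, 0, 0.24, -0.0015, 0.012, 0, 0, 0, 0, 0.24, -0.002, 0.016, 0, 0, 0, 0, 0.24, -0.0025, 0.02, 0, 0, 0, 0, 0.24]

```text
t: 15.45
tool_pos: [0.523, 0.1167, 0.0303]
eef_rot: [0.582, 0.653, 0.323, -0.36]
wrist_force: [0.8, -4.2, 3.1]
gripper_width: 0.0205
grasp_force: 2.3
```

Call:
send_rows:
  rows: [-0.0002, 0.0015, 0, 0, 0, 0, 0.24, -0.0004, 0.003, 0, 0, 0, 0, 0.24, -0.0006, 0.0045, 0, 0, 0, 0, 0.24, -0.0008, 0.006, 0, 0, 0, 0, 0.24, -0.001, 0.0075, 0, 0, 0, 0, 0.24]

```text
t: 15.87
tool_pos: [0.5214, 0.1248, 0.0303]
eef_rot: [0.582, 0.654, 0.323, -0.361]
wrist_force: [0.8, -4.9, 2.8]
gripper_width: 0.0206
grasp_force: 2.2
```

Call:
send_rows:
  rows: [-0.0001, 0.001, 0, 0, 0, 0, 0.24, -0.0002, 0.002, 0, 0, 0, 0, 0.24, -0.0003, 0.003, 0, 0, 0, 0, 0.24, -0.0004, 0.004, 0, 0, 0, 0, 0.24, -0.0006, 0.005, 0, 0, 0, 0, 0.24]

```text
t: 16.28
tool_pos: [0.5207, 0.1299, 0.0302]
eef_rot: [0.582, 0.654, 0.323, -0.361]
wrist_force: [0.7, -4.3, 2.8]
gripper_width: 0.0205
grasp_force: 2.1
```

Run:
```python
from h import *
st()
```

```text
t 16.28 pos [0.5207 0.1299 0.0302] bay [ 0.0126 -0.0016  0.0302] F [ 0.7 -4.3  2.8] w 0.0205 g 2.1 j [ 0.79  0.88 -0.73  1.74 -0.47  1.07  0.61]
z [-0.096  0.842 -0.531] y [0.993 0.115 0.002]
```

Call:
send_rows:
  rows: [-0.0001, 0.001, 0, 0, 0, 0, 0.24, -0.0002, 0.002, 0, 0, 0, 0, 0.24, -0.0003, 0.003, 0, 0, 0, 0, 0.24, -0.0004, 0.0035, 0, 0, 0, 0, 0.24, -0.0004, 0.004, 0, 0, 0, 0, 0.24]

```text
t: 16.7
tool_pos: [0.5202, 0.134, 0.0303]
eef_rot: [0.582, 0.654, 0.323, -0.361]
wrist_force: [0.1, -3.4, 3.1]
gripper_width: 0.0206
grasp_force: 2.0
```

Call:
send_rows:
  rows: [-0.0001, 0.001, 0, 0, 0, 0, 0.24, -0.0002, 0.002, 0, 0, 0, 0, 0.24, -0.0003, 0.003, 0, 0, 0, 0, 0.24, -0.0004, 0.0035, 0, 0, 0, 0, 0.24, -0.0004, 0.004, 0, 0, 0, 0, 0.24]

```text
t: 17.12
tool_pos: [0.5198, 0.138, 0.0303]
eef_rot: [0.582, 0.654, 0.323, -0.361]
wrist_force: [1.4, -3.6, 2.7]
gripper_width: 0.0205
grasp_force: 1.9
```

Call:
send_rows:
  rows: [-0.0001, 0.001, 0, 0, 0, 0, 0.24, -0.0002, 0.0015, 0, 0, 0, 0, 0.24, -0.0003, 0.002, 0, 0, 0, 0, 0.24, -0.0003, 0.0025, 0, 0, 0, 0, 0.24, -0.0004, 0.003, 0, 0, 0, 0, 0.24]

```text
t: 17.53
tool_pos: [0.52, 0.1388, 0.0301]
eef_rot: [0.583, 0.653, 0.323, -0.36]
wrist_force: [-2.9, -16.6, 10.1]
gripper_width: 0.0204
grasp_force: 8.0
```

Contact with the pad: the push rose from 4 N to 17 N at TCP y ≈ 0.1385. Now I nudge it on by about 10 mm in small steps.

Call:
send_rows:
  rows: [-0.0001, 0.0008, 0, 0, 0, 0, 0.24, -0.0002, 0.0016, 0, 0, 0, 0, 0.24, -0.0003, 0.0024, 0, 0, 0, 0, 0.24, -0.0004, 0.0032, 0, 0, 0, 0, 0.24, -0.0005, 0.004, 0, 0, 0, 0, 0.24]

```text
t: 17.95
tool_pos: [0.5207, 0.142, 0.0301]
eef_rot: [0.583, 0.653, 0.323, -0.359]
wrist_force: [-1.4, -16.6, 9.7]
gripper_width: 0.0205
grasp_force: 8.4
```

Run:
```python
from h import *
st()
```

```text
t 17.95 pos [0.5207 0.142  0.0301] bay [ 0.0246 -0.0029  0.0301] F [ -1.4 -16.6   9.7] w 0.0205 g 8.4 j [ 0.78  0.88 -0.73  1.76 -0.48  1.05  0.6 ]
z [-0.092  0.841 -0.534] y [0.994 0.111 0.003]
```

Call:
send_rows:
  rows: [-0.0001, 0.0008, 0, 0, 0, 0, 0.24, -0.0002, 0.0016, 0, 0, 0, 0, 0.24, -0.0003, 0.0024, 0, 0, 0, 0, 0.24, -0.0004, 0.0032, 0, 0, 0, 0, 0.24, -0.0005, 0.004, 0, 0, 0, 0, 0.24]

```text
t: 18.37
tool_pos: [0.5203, 0.1459, 0.0301]
eef_rot: [0.583, 0.653, 0.323, -0.359]
wrist_force: [0.0, -16.5, 8.9]
gripper_width: 0.0207
grasp_force: 8.4
```

Run:
```python
from h import *
st(); c=snap('top','top3')
for f in('top0','top3'):
    h=cv2.cvtColor(load(f)['color'],cv2.COLOR_RGB2HSV)
    m=cv2.inRange(h,(8,210,120),(20,255,255)); m[:215]=0;m[265:]=0;m[:,:170]=0;m[:,215:]=0
    p=cv2.findNonZero(m)[:,0]; Q=np.array([bay(onz(c,q,.047)) for q in p]); print(f,len(p),'pad x',Q[:,0].min(),Q[:,0].mean().round(4),Q[:,0].max(),Q[:,1].min(),Q[:,1].max())
```

```text
t 18.37 pos [0.5203 0.1459 0.0301] bay [ 0.0285 -0.003   0.0301] F [  0.  -16.5   8.9] w 0.0207 g 8.4 j [ 0.78  0.88 -0.74  1.76 -0.49  1.04  0.6 ]
z [-0.092  0.841 -0.534] y [0.994 0.111 0.003]
top0 49 pad x 0.1641 0.1684 0.1727 -0.0326 0.0274
top3 35 pad x 0.1731 0.1768 0.1803 -0.0309 0.0263
```

Call:
send_rows:
  rows: [-0.0001, 0.0006, 0, 0, 0, 0, 0.24, -0.0002, 0.0012, 0, 0, 0, 0, 0.24, -0.0003, 0.0018, 0, 0, 0, 0, 0.24, -0.0003, 0.0022, 0, 0, 0, 0, 0.24, -0.0003, 0.0022, 0, 0, 0, 0, 0.24]

```text
t: 18.83
tool_pos: [0.5199, 0.1483, 0.0301]
eef_rot: [0.583, 0.653, 0.323, -0.359]
wrist_force: [-0.8, -14.9, 8.9]
gripper_width: 0.0203
grasp_force: 7.9
```

Call:
send_rows:
  rows: [0.001, -0.006, 0, 0, 0, 0, 0.24, 0.002, -0.02, 0, 0, 0, 0, 0.24, 0.005, -0.045, 0, 0, 0, 0, 0.24, 0.008, -0.075, 0.005, 0, 0, 0, 0.24, 0.012, -0.105, 0.02, 0, 0, 0, 0.24]

```text
t: 19.25
tool_pos: [0.5281, 0.0453, 0.0487]
eef_rot: [0.582, 0.653, 0.322, -0.363]
wrist_force: [0.5, -0.6, -0.0]
gripper_width: 0.0201
grasp_force: 0.0
```

Call:
send_rows:
  rows: [0.001, -0.01, 0.03, 0, 0, 0, 0.24, 0.002, -0.02, 0.06, -5, -0.6, 0, 0.24, 0.003, -0.03, 0.09, -12, -1.4, 0, 0.24, 0.004, -0.04, 0.11, -19, -2.2, 0, 0.24, 0.005, -0.05, 0.13, -26, -3, 0, 0.24]

```text
t: 19.67
tool_pos: [0.5355, -0.0055, 0.1822]
eef_rot: [0.641, 0.719, 0.181, -0.201]
wrist_force: [1.3, -0.2, -0.1]
gripper_width: 0.0202
grasp_force: 0.0
```

Run:
```python
from h import *
st(); c=snap('top','top4')
for f in('top0','top4'):
    h=cv2.cvtColor(load(f)['color'],cv2.COLOR_RGB2HSV)
    m=cv2.inRange(h,(8,210,120),(20,255,255)); m[:215]=0;m[265:]=0;m[:,:170]=0;m[:,215:]=0
    p=cv2.findNonZero(m)[:,0]; Q=np.array([bay(onz(c,q,.047)) for q in p]); print(f,len(p),'pad x',Q[:,0].min(),Q[:,0].mean().round(4),Q[:,0].max())
a=cv2.resize(c['color'][90:320,120:520,::-1],None,fx=2,fy=2,interpolation=cv2.INTER_CUBIC); cv2.imwrite('pics/fin.png',a)
```

```text
t 19.67 pos [ 0.5355 -0.0055  0.1822] bay [-0.1236 -0.0006  0.1822] F [ 1.3 -0.2 -0.1] w 0.0202 g 0.0 j [ 0.78  0.45 -0.67  1.59 -0.26  1.34  0.34]
z [-0.057  0.518 -0.854] y [0.993 0.114 0.003]
top0 49 pad x 0.1641 0.1684 0.1727
top4 37 pad x 0.1757 0.1794 0.1833
```

View pics/fin.png

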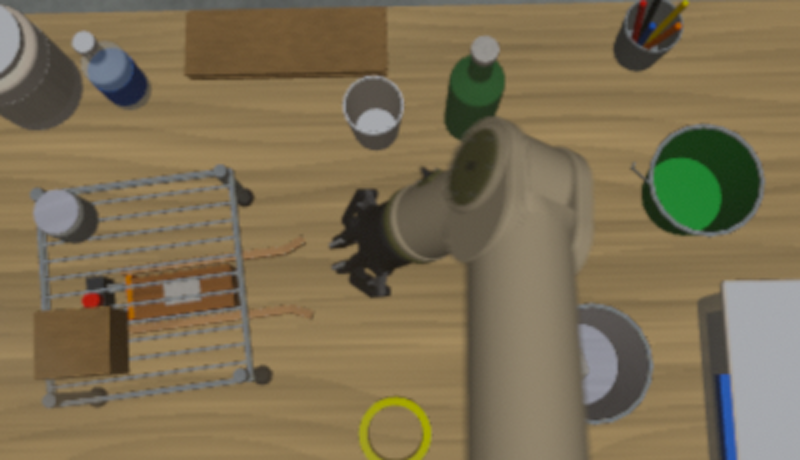

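The final picture shows the case flat in the lane against the pad at (130,295). The bottle, cup and carton still stand in place, and the arm is clear. I'm handing the job in.

```bash
python3 -c "
from h import *
print(workorder.job_done())"
```

```text
the job is handed in; nothing more can be done
None
```

The job is handed in: the wad is in the metal bucket, and the case lies flat in the lane against the pad, which was nudged back about 1 cm (estimated from touch and the top camera). The bottle, cup and carton were left undisturbed.

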